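Load the small reagent bottle into the spring clamp

ROBOT

A 7-joint arm with a two-finger parallel gripper is mounted at the origin on a cart in front of the work surface, level with it; the furniture and walls round the work are solid. World frame = base frame: x ahead of the robot, y to its left, z up, the work surface at z = 0. Lengths are in m, angles in degrees, forces in N, time in s.
With the tool pointing down it reaches from about 0.4 to 0.85 m from the base axis. Payload 4.5 kg.
Tool frame: the origin (TCP) lies midway between the tips of the shut fingers; the grasp point (between the pads) lies 19 mm behind it; z points along the fingers, x is the direction in which the jaws open and shut, and the axes are right-handed (so a half turn about z gives the same grasp; the last joint's range is limited). The gripper opens to 88 mm and grips with 3 to 60 N. Pads are 18 mm wide; open, the fingers measure 123 mm over their backs; the gripper's body (75 mm by 187 mm) begins 45 mm behind the grasp point.
Start: joints at [67.655, 39.483, -11.15, 89.685, 9.013, 51.709, -12.324], TCP at [0.257, -0.57, 0.239] pointing down, gripper open.
Joint ranges: [-172.22, 172.22], [-26.19, 119.32], [-84.43, 86.54], [7.71, 146.69], [-57.33, 237.33], [2.42, 119.75], [-152.13, 152.13]. Speed limits (degrees/s): [147.25, 147.25, 180, 180, 180, 180, 180].

INTERFACE

Orientations are given as a 3x3 rotation matrix whose columns are the frame's x, y, z axes.
In Python, from bench import bot gives the robot as it stands. The module is installed in compiled form; this text tells all that it offers.
- The arm moves only by the tool servo_tool, never from a script. Its argument "commands" is a list of rows, each a list of 3 entries, a list of its own where there are three numbers: the opening, from 0 (shut) to 1 (fully open), then the shift along the world's x, y, z in m, then the turn, a rotation vector about the world's x, y, z in degrees. In form: [[claw, [x, y, z], [rx, ry, rz]], ...]. A call has 1 to 5 rows; each row shifts and turns the commanded pose from where the row before left it; what a row does not reach is not made up. A row lasts 1/10 s, in which the tool goes at most 50 mm and 8.59 degrees, less where a joint would pass 70% of its speed; a pose out of reach is approached as far as the arm can. A call is refused whole if a number of a shift passes 0.05 or a number of a turn 8.59, either way. A call with a gripper value outside its range is refused whole. The fingers move at their own pace and stop on an object; the grip force is fixed at half the most. Time passes only in rows, so rows that do not move let the fingers close. It gives the time, the measured TCP pose, the force and the opening at its end, in the units of the state.
- bot.state(): the state, without advancing time (a new reading comes with each control period).
- bot.camera(name): name is "side" or "top" or "wrist"; returns the picture (420x560x3 uint8, blue, green, red); there is no depth.
- bot.calibration(name): a dict with "mtx" (3x3 intrinsics, pixels), "origin" and "rotation" of the camera in the world; the wrist camera has in their place "tool_from_camera" (4x4, takes a point from camera to tool coordinates, whose origin is the TCP and whose axes are the tool frame's). Camera axes: x right, y up, looking along -z (the intrinsics and any distortion apply to the point x, -y, -z); pixel columns grow to the right and rows downward; lengths in m; the calibration is good to about 2 mm. The wrist camera is an equidistant fisheye: a pixel r from the principal point sees the ray r / f radians off the axis. A picture is of the moment at which its call begins: read the wrist's pose just before it. calibration takes no time and is no camera call.
- bot.hand_in(): hands the job in, once; it reports no verdict.
The state is a dict: "clock": time; "q": joint angles; "joint_velocities": joint speeds; "tau": joint torques, N m; "position": TCP position; "orientation": TCP orientation; "wrist_force": force on the tool from outside, world axes, zero at the start; "ft_torque": the same for the moment, N m; "gripper_width": finger opening in m.
Only numpy, scipy, OpenCV 4.12 (cv2) and the standard library are available. Lean on these libraries where they do the work, as an engineer would, in place of code of your own. Each camera call takes 0.05 s, during which the arm holds its last target. There are 200 camera calls.

TASK

Pick up the smallest of the three capped reagent bottles and load it upright into the spring clamp: press the clamp's sprung gate back with the bottle itself, lower the bottle all the way to the clamp's base between the gate and the low V-shaped stop, and let go, so that the gate closes on it and holds it against the stop. Leave the other two bottles standing where they are.

Things in the scene. Friction and masses are not known exactly. Their poses are not given: they have to be found in the camera images.
- small_bottle_mid (a point): The smallest of the three capped bottles: round straight body 46 mm in diameter up to 70 mm, cap 28 mm wide above, 85 mm tall, about 90 g. This point: on its axis, half-way up (42.5 mm above its underside), z up. Grip it across the body at any yaw, 50 to 65 mm above its underside, fingertips at least 32 mm above it, so that the fingers stay over the gate; fingers closing along the gate's travel swivel it least.
- clamp_seat (a point): Where the middle of the bottle's underside belongs, on the pocket floor of the fixed clamp (top of its aluminium base, 176 x 90 mm, 10 mm thick). z up; x (level) points from the stop to the gate. The black V-shaped stop on the -x side is 12 mm high above the floor, its block reaches to x = -47 mm, and it touches a 46 mm bottle standing here. Behind the gate are two spring barrels, 20 mm high, to x = 115 mm.
- gate (a joint): Upright grey sprung gate, 66 mm wide in y, 10 mm thick, top 27 mm above the floor. 0 = rest: its face is at seat x = +6 mm, in the bottle's way; slides toward seat +x, at most 0.042 m. Spring: 2.4 N plus 0.12 N per mm, toward 0. About 0.017 with the bottle clamped at the seat; the bottle comes down behind the stop at 0.020 to 0.036 and, once let go, is shoved back to the seat by the gate.
- medium_bottle: A capped reagent bottle that is not to be used: round, 56 mm in diameter, 103 mm tall. Origin: centre of its underside, z up.
- tall_bottle: A capped reagent bottle that is not to be used: round, 60 mm in diameter, 129 mm tall, the tallest. Origin: centre of its underside, z up.
Things that resemble listed ones, but are neither listed nor needed, are in the scene too. Leave any blue look-alike of the part that bears small_bottle_mid alone.

How it is judged (in metres and radians):
On the way:
1. the bottle, still off the clamp's floor and over the clamp, presses the gate back by more than 12 mm (value of joint gate above 0.012 m and z of small_bottle_mid in the frame of clamp_seat between 0.0485 and 0.075 m and horizontal distance between small_bottle_mid and clamp_seat below 0.04 m), for 0.1 s.
At the end, for the whole second after the job is handed in: The small bottle stands upright (within 8 degrees) on the clamp's floor (within 5 mm), within 12 mm of the seat point, at rest, with the gate closed on it (gate 10 to 26 mm from its rest position) (horizontal distance between small_bottle_mid and clamp_seat below 0.012 m and z of small_bottle_mid in the frame of clamp_seat between 0.038 and 0.0475 m and angle between small_bottle_mid's own z axis and vertical below 0.14 rad and value of joint gate between 0.01 and 0.026 m and linear speed of small_bottle below 0.02 m/s); the robot touches nothing.
It fails at once if the medium bottle is shifted by more than 40 mm or tipped (distance of medium_bottle from where it was at the start of the episode above 0.04 m or angle between medium_bottle's own z axis and vertical above 0.4 rad).
It fails at once if the tall bottle is shifted by more than 40 mm or tipped (distance of tall_bottle from where it was at the start of the episode above 0.04 m or angle between tall_bottle's own z axis and vertical above 0.4 rad).
It also fails if it takes over 40 s, if anything falls off the work surface, if the arm or the gripper's body presses on something with over 40 N, if the wrist force passes 120 N, or if a joint passes its speed limit or range.

## Working session

There is one attempt and no reset: what is moved stays moved. The work goes in short steps, Python scripts to look and compute and a tool call to move; the robot and the scene stay as the last step left them, time stands still between calls to the robot, and variables do not carry over. Pictures are saved under pics/ and viewed, on a budget of 10 in all, crops included, one or two more only if the job needs it, and the job is handed in when it is done.

Besides the shell and the picture viewer there is one more tool, called after ">>>" by a JSON object that holds its "fn" and its "kwargs", one argument or row to a line. servo_tool: Moves the arm, as the interface text tells. Its arguments: {"type":"object","properties":{"commands":{"type":"array"}},"required":["commands"]}

```bash
mkdir -p pics
python3 - <<'E'
from bench import bot
import cv2
s=bot.state();print({k:s[k] for k in('clock','position','orientation','gripper_width','wrist_force')})
for n in('side','top'):
    cv2.imwrite(f'pics/{n}0.png',bot.camera(n)); print(n,bot.calibration(n))
print(bot.calibration('wrist'))
E
```

```text
{'clock': 0.0, 'position': array([ 0.25668918, -0.56913553,  0.23789765]), 'orientation': array([[ 4.11238253e-01, -9.11527449e-01, -8.99415810e-04],
       [-9.11525975e-01, -4.11239212e-01,  1.64551851e-03],
       [-1.86981034e-03,  1.43140714e-04, -9.99998242e-01]]), 'gripper_width': 0.08814550262585093, 'wrist_force': array([-0.53557762,  0.49893349, -0.18268109])}
side {'mtx': array([[479.20985943,   0.        , 288.40925319],
       [  0.        , 479.20985943, 207.70293953],
       [  0.        ,   0.        ,   1.        ]]), 'origin': array([0.40959985, 0.75436186, 0.64409412]), 'rotation': array([[-0.99202144,  0.08588443, -0.09228933],
       [-0.12515798, -0.58306837,  0.80272459],
       [ 0.01513056,  0.80787075,  0.58916544]])}
top {'mtx': array([[391.35115919,   0.        , 281.28077293],
       [  0.        , 391.35115919, 210.74404324],
       [  0.        ,   0.        ,   1.        ]]), 'origin': array([ 0.41715635, -0.0726696 ,  0.89698596]), 'rotation': array([[ 0.01249608,  0.99471346, -0.10192635],
       [-0.99987949,  0.01149136, -0.0104385 ],
       [-0.00921204,  0.10204451,  0.99473718]])}
{'mtx': array([[325.1922621 ,   0.        , 279.16453285],
       [  0.        , 325.1922621 , 203.29055352],
       [  0.        ,   0.        ,   1.        ]]), 'tool_from_camera': array([[ 9.99999627e-01,  8.24033771e-04, -2.56953397e-04,
        -5.81060173e-05],
       [ 7.06660133e-04, -9.52512113e-01, -3.04499879e-01,
        -7.93378564e-02],
       [-4.95669406e-04,  3.04499584e-01, -9.52512340e-01,
        -1.46418530e-01],
       [ 0.00000000e+00,  0.00000000e+00,  0.00000000e+00,
         1.00000000e+00]])}
```

View pics/top0.png

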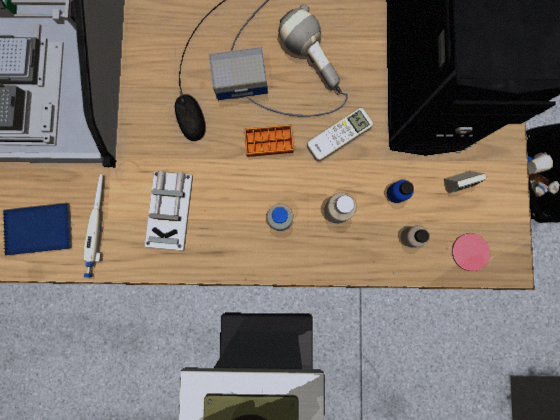

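View pics/side0.png

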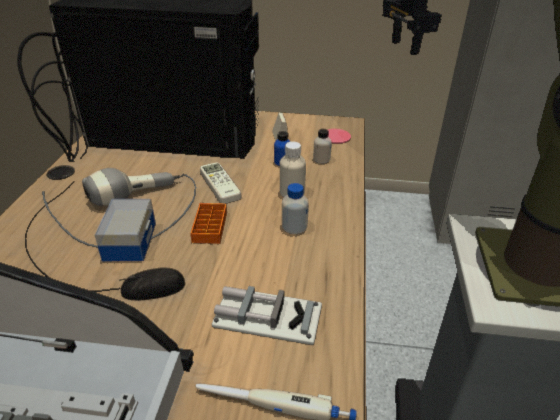

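The top view shows the clamp at about (168,210) with its V stop near (165,233) and the gate side up the image. The small grey bottle with a black cap is at (415,236) and the blue look-alike at (400,190). The medium bottle is at (280,217) and the tall one at (341,207).

```bash
cat > h.py <<'E'
import numpy as np,cv2
from bench import bot
def ray(n,u,v):
    c=bot.calibration(n);K=c['mtx']
    d=np.array([(u-K[0,2])/K[0,0],-(v-K[1,2])/K[1,1],-1]);return c['origin'],c['rotation']@d
def onz(n,u,v,z):
    o,d=ray(n,u,v);return o+d*(z-o[2])/d[2]
def proj(n,p):
    c=bot.calibration(n);K=c['mtx'];q=c['rotation'].T@(np.asarray(p)-c['origin'])
    return K[0,0]*q[0]/-q[2]+K[0,2],K[1,1]*q[1]/q[2]+K[1,2]
E
python3 - <<'E'
from h import *
t=cv2.imread('pics/top0.png');s=cv2.imread('pics/side0.png')
a=cv2.resize(t[165:255,135:205],None,fx=5.7,fy=5.7,interpolation=cv2.INTER_CUBIC)[:513,:399]
b=cv2.resize(t[215:260,390:440],None,fx=5,fy=5,interpolation=cv2.INTER_CUBIC)
c=cv2.resize(s[120:170,300:350],None,fx=5,fy=5,interpolation=cv2.INTER_CUBIC)
o=np.zeros((520,660,3),np.uint8);o[:a.shape[0],:a.shape[1]]=a;o[:225,405:655]=b;o[230:480,405:655]=c
cv2.imwrite('pics/crop.png',o)
# white base
hsv=cv2.cvtColor(t,cv2.COLOR_BGR2HSV)
m=np.zeros(t.shape[:2],np.uint8);m[160:260,135:205]=((hsv[...,1]<45)&(hsv[...,2]>60))[160:260,135:205]*255
m=cv2.morphologyEx(m,cv2.MORPH_CLOSE,np.ones((9,9)))
k=max(cv2.findContours(m,0,2)[0],key=cv2.contourArea);r=cv2.minAreaRect(k);P=[onz('top',*p,0.01) for p in cv2.boxPoints(r)]
print(r,np.round(P,4),[np.linalg.norm(P[i]-P[i-1]) for i in range(4)],np.mean(P,0))
# black cap top
m=np.zeros(t.shape[:2],np.uint8);m[220:255,395:440]=(t.max(2)<55)[220:255,395:440]*255
k=max(cv2.findContours(m,0,2)[0],key=cv2.contourArea);(c,rr)=cv2.minEnclosingCircle(k);print(c,rr,onz('top',*c,.085))
m=np.zeros(t.shape[:2],np.uint8);m[120:170,305:340]=(s.max(2)<55)[120:170,305:340]*255
k=max(cv2.findContours(m,0,2)[0],key=cv2.contourArea);print(cv2.boundingRect(k))
x,y,w,h=cv2.boundingRect(k);print(onz('side',x+w/2,y+h/2,.0775))
E
```

```text
((167.91531372070312, 210.06716918945312), (39.50711441040039, 77.94439697265625), 6.581944942474365) [[0.423  0.2469 0.01  ]
 [0.6014 0.2348 0.01  ]
 [0.5917 0.1436 0.01  ]
 [0.4139 0.1574 0.01  ]] [np.float64(0.0899287627984125), np.float64(0.17876047489956087), np.float64(0.09177031215162158), np.float64(0.178325731514)] [0.50750576 0.19567379 0.01      ]
(421.0, 236.0) 7.000100135803223 [ 0.45125966 -0.35335974  0.085     ]
(319, 130, 9, 8)
[ 0.44973785 -0.34700755  0.0775    ]
```

View pics/crop.png

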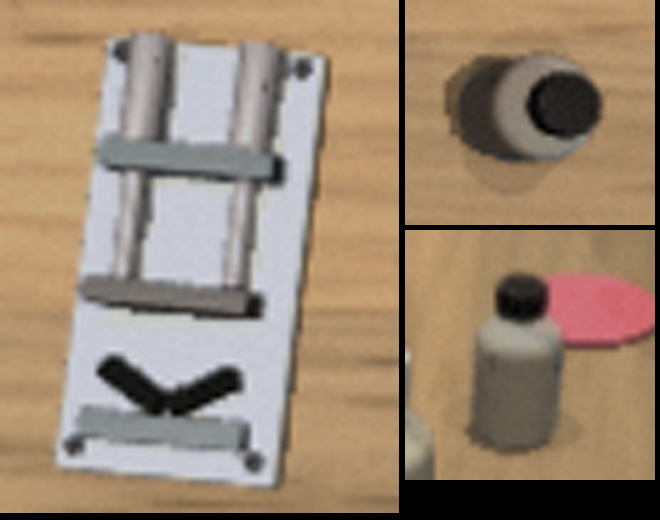

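The crop shows the clamp gate (grey-brown bar) from crop (82,290) to (262,305), with the V stop below it, tip at about (170,405). The small bottle's cap centre is at about crop (565,104), which is top pixel (422,236).

```bash
cat >> h.py <<'E'
def cp(u,v,z): return onz('top',135+(u+.5)/5.7-.5,165+(v+.5)/5.7-.5,z)
E
python3 - <<'E'
from h import *
# gate top: back corners (seat x=16, z=.037), front-bottom etc
for n,u,v,z in [('gate back L',84,279,.037),('gate back R',250,290,.037),('gate front L top',82,297,.037),('gate front R top',248,312,.037),('stopblk front L',78,432,.022),('stopblk front R',240,448,.022),('V tip in',167,392,.022),('base FL',57,466,.01),('base FR',278,486,.01),('base BL',108,37,.01),('base BR',328,58,.01)]:
    print(n,np.round(cp(u,v,z),4))
print('small',onz('top',422,235.8,.085),'blue',onz('top',403,187,.085),'tall',onz('top',343,204,.129),'med',onz('top',280,216,.103))
print(bot.state()['position'])
E
```

```text
gate back L [0.4957 0.2285 0.037 ]
gate back R [0.4922 0.1637 0.037 ]
gate front L top [0.4887 0.2289 0.037 ]
gate front R top [0.4836 0.1641 0.037 ]
stopblk front L [0.4367 0.2333 0.022 ]
stopblk front R [0.4313 0.1693 0.022 ]
V tip in [0.4528 0.1989 0.022 ]
base FL [0.4234 0.2452 0.01  ]
base FR [0.4166 0.1569 0.01  ]
base BL [0.5967 0.2328 0.01  ]
base BR [0.589  0.1432 0.01  ]
small [ 0.45169732 -0.3554281   0.085     ] blue [ 0.55324817 -0.31825277  0.085     ] tall [ 0.51063289 -0.18623627  0.129     ] med [ 0.48772168 -0.06186357  0.103     ]
[ 0.25672089 -0.56920649  0.23799506]
```

>>> {"fn": "servo_tool", "kwargs": {
  "commands": [
    [1,[0.032,0.036,0],[0,0,0]],
    [1,[0.032,0.036,0],[0,0,0]],
    [1,[0.032,0.036,0],[0,0,0]],
    [1,[0.032,0.036,0],[0,0,0]],
    [1,[0.032,0.036,0],[0,0,0]]
  ]
}}

```text
clock: 0.6
position: [0.4178, -0.388, 0.2385]
orientation: [[0.411, -0.912, -0.0], [-0.912, -0.411, 0.0], [-0.001, 0.0, -1.0]]
wrist_force: [0.8, 0.1, -0.3]
gripper_width: 0.0882
```

```bash
cat >> h.py <<'E'
def wcam():
    s=bot.state();im=bot.camera('wrist');return im,s['position'],s['orientation']
def wray(u,v,p,R):
    c=bot.calibration('wrist');K=c['mtx'];T=c['tool_from_camera']
    a=np.array([u-K[0,2],v-K[1,2]])/K[0,0];r=np.hypot(*a);a=a/max(r,1e-9)*np.sin(r)
    d=np.array([a[0],-a[1],-np.cos(r)]);return p+R@T[:3,3],R@T[:3,:3]@d
def wz(u,v,p,R,z):
    o,d=wray(u,v,p,R);return o+d*(z-o[2])/d[2]
def wproj(P,p,R):
    c=bot.calibration('wrist');K=c['mtx'];T=c['tool_from_camera']
    q=T[:3,:3].T@(R.T@(np.asarray(P)-p)-T[:3,3]);th=np.arccos(-q[2]/np.linalg.norm(q));e=np.array([q[0],-q[1]]);e/=np.linalg.norm(e)
    return e*th*K[0,0]+K[:2,2]
E
python3 - <<'E'
from h import *
im,p,R=wcam();cv2.imwrite('pics/w1.png',im);np.savez('w1',p=p,R=R)
e=wproj([.4517,-.354,.085],p,R);print(e)
m=(im.max(2)<55).astype(np.uint8)*255
for k in cv2.findContours(m,0,2)[0]:
    if 200<cv2.contourArea(k)<8000:
        (c,r)=cv2.minEnclosingCircle(k);print(c,r,cv2.contourArea(k),wz(*c,p,R,.085)[:2])
E
```

```text
[260.63992231 139.9359801 ]
(261.5759582519531, 138.7784881591797) 13.006473541259766 490.5 [ 0.45304075 -0.35435758]
(508.2411193847656, 145.92132568359375) 56.1235466003418 4111.5 [ 0.56767898 -0.59879553]
(423.5, 0.0) 66.5000991821289 1793.0 [ 0.64951416 -0.43759993]
```

View pics/w1.png

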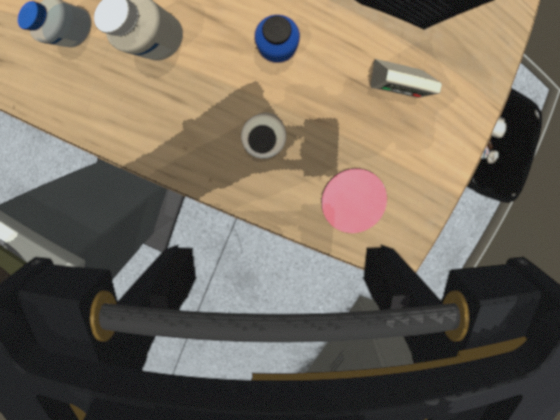

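The wrist view shows the bottle cap centred at (261,139), giving (0.453, -0.354). That agrees with the top view to within 2 mm. I'll go down to grasp.

>>> {"fn": "servo_tool", "kwargs": {
  "commands": [
    [1,[0.035,0.0335,0],[0,0,0]],
    [1,[0,0,-0.048],[0,0,0]],
    [1,[0,0,-0.05],[0,0,0]],
    [1,[0,0,-0.05],[0,0,0]],
    [1,[0,0,-0.05],[0,0,0]]
  ]
}}

```text
clock: 1.15
position: [0.4519, -0.3563, 0.0389]
orientation: [[0.411, -0.911, 0.0], [-0.911, -0.411, -0.0], [0.0, -0.0, -1.0]]
wrist_force: [-0.2, -1.0, -0.7]
gripper_width: 0.0882
```

>>> {"fn": "servo_tool", "kwargs": {
  "commands": [
    [1,[0,0,-0.001],[0,0,0]],
    [0,[0,0,0],[0,0,0]],
    [0,[0,0,0],[0,0,0]],
    [0,[0,0,0],[0,0,0]],
    [0,[0,0,0],[0,0,0]]
  ]
}}

```text
clock: 1.65
position: [0.4533, -0.3573, 0.0423]
orientation: [[0.411, -0.912, 0.004], [-0.912, -0.411, -0.003], [0.004, -0.002, -1.0]]
wrist_force: [-0.2, 0.8, 1.0]
gripper_width: 0.0582
```

>>> {"fn": "servo_tool", "kwargs": {
  "commands": [
    [0,[0,0,0],[0,0,0]],
    [0,[0,0,0],[0,0,0]],
    [0,[0,0,0],[0,0,0]],
    [0,[0,0,0],[0,0,0]]
  ]
}}

```text
clock: 2.05
position: [0.4523, -0.3563, 0.0409]
orientation: [[0.411, -0.912, 0.001], [-0.912, -0.411, -0.001], [0.001, -0.001, -1.0]]
wrist_force: [-1.9, 2.0, 7.6]
gripper_width: 0.0455
```

>>> {"fn": "servo_tool", "kwargs": {
  "commands": [
    [0,[0,0,0.03],[0,0,0]],
    [0,[0,0,0.04],[0,0,0]],
    [0,[0,0,0.045],[0,0,0]],
    [0,[0,0,0.045],[0,0,0]],
    [0,[0,0,0.01],[0,0,0]]
  ]
}}

```text
clock: 2.55
position: [0.4544, -0.3578, 0.2148]
orientation: [[0.411, -0.912, 0.008], [-0.912, -0.411, -0.005], [0.008, -0.005, -1.0]]
wrist_force: [0.0, 0.8, -1.0]
gripper_width: 0.0455
```

>>> {"fn": "servo_tool", "kwargs": {
  "commands": [
    [0,[0,0.03,0],[0,0,6]],
    [0,[0,0.042,0],[0,0,7.5]],
    [0,[0,0.042,0],[0,0,7.5]],
    [0,[0,0.042,0],[0,0,7.5]],
    [0,[0,0.042,0],[0,0,7.5]]
  ]
}}

```text
clock: 3.05
position: [0.4513, -0.1566, 0.2093]
orientation: [[0.871, -0.491, -0.001], [-0.491, -0.871, 0.0], [-0.001, 0.0, -1.0]]
wrist_force: [0.2, -0.5, -0.5]
gripper_width: 0.0455
```

>>> {"fn": "servo_tool", "kwargs": {
  "commands": [
    [0,[0,0.042,0],[0,0,7.5]],
    [0,[0,0.042,0],[0,0,7.5]],
    [0,[0,0.042,0],[0,0,7.5]],
    [0,[0,0.042,0],[0,0,3]],
    [0,[0,0.042,0],[0,0,0]]
  ]
}}

```text
clock: 3.55
position: [0.4513, 0.0531, 0.2092]
orientation: [[0.997, -0.073, -0.001], [-0.073, -0.997, 0.0], [-0.001, 0.0, -1.0]]
wrist_force: [-0.2, 0.3, -0.6]
gripper_width: 0.0453
```

>>> {"fn": "servo_tool", "kwargs": {
  "commands": [
    [0,[0,0.042,0],[0,0,0]],
    [0,[0,0.03,0],[0,0,0]],
    [0,[0,0.02,0],[0,0,0]],
    [0,[0,0,0],[0,0,0]],
    [0,[0,0,0],[0,0,0]]
  ]
}}

```text
clock: 4.05
position: [0.4515, 0.143, 0.2092]
orientation: [[0.997, -0.073, -0.001], [-0.073, -0.997, -0.001], [-0.001, 0.001, -1.0]]
wrist_force: [0.1, -1.3, -0.9]
gripper_width: 0.0453
```

Run:
```python
from h import *
im,p,R=wcam();cv2.imwrite('pics/w2.png',im);print(bot.state()['clock'],p,R)
u=np.array([.9973,-.0733]);n=np.array([.0733,.9973]);S=np.array([.480,.1975])
for a,b,z in[(6,33,.037),(6,-33,.037),(16,33,.037),(16,-33,.037),(-60,45,.01),(116,45,.01),(116,-45,.01),(0,0,.01)]:
    print(a,b,z,np.round(wproj([*(S+u*a/1e3+n*b/1e3),z],p,R)))
```

```text
4.1 [0.45146784 0.14301737 0.20920156] [[ 0.99732551 -0.07307512 -0.0013636 ]
 [-0.07307695 -0.99732541 -0.00133824]
 [-0.00126216  0.00143431 -0.99999817]]
6 33 0.037 [311.  92.]
6 -33 0.037 [310. 159.]
16 33 0.037 [321.  92.]
16 -33 0.037 [320. 159.]
-60 45 0.01 [245.  82.]
116 45 0.01 [407.  88.]
116 -45 0.01 [403. 167.]
0 0 0.01 [302. 124.]
```

View pics/w2.png

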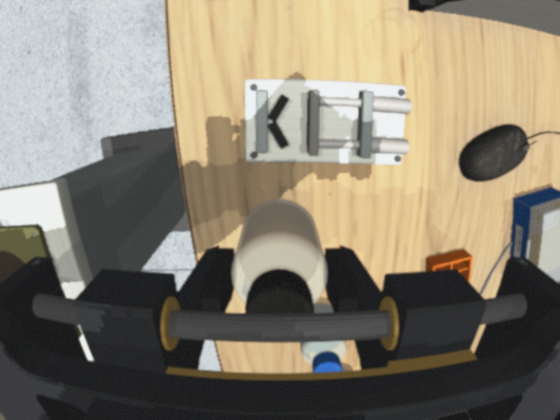

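The wrist view shows the gate at columns 308–320, rows 91–155, about 2 px higher than predicted. That puts the seat at about (0.4795, 0.1995), and the bottle is held upright. Next I'll move to just behind the gate on the stop side and go down.

>>> {"fn": "servo_tool", "kwargs": {
  "commands": [
    [0,[0.003,0.028,0],[0,0,0]],
    [0,[0.002,0.029,-0.01],[0,0,0]],
    [0,[0,0,-0.04],[0,0,0]],
    [0,[0,0,-0.04],[0,0,0]],
    [0,[0,0,-0.03],[0,0,0]]
  ]
}}

```text
clock: 4.6
position: [0.4567, 0.1984, 0.0878]
orientation: [[0.997, -0.076, -0.001], [-0.076, -0.997, -0.002], [-0.001, 0.002, -1.0]]
wrist_force: [-0.2, -1.1, -1.5]
gripper_width: 0.0453
```

>>> {"fn": "servo_tool", "kwargs": {
  "commands": [
    [0,[0,0,-0.015],[0,0,0]],
    [0,[0,0,-0.007],[0,0,0]],
    [0,[0,0,0],[0,0,0]],
    [0,[0,0,0],[0,0,0]]
  ]
}}

```text
clock: 5.0
position: [0.4577, 0.2003, 0.0684]
orientation: [[0.997, -0.075, 0.001], [-0.075, -0.997, 0.0], [0.001, -0.0, -1.0]]
wrist_force: [0.9, 0.6, -0.9]
gripper_width: 0.0451
```

Run:
```python
from h import *
w,p,R=wcam();s=bot.camera('side');print(p,bot.state()['wrist_force'])
a=cv2.resize(s[215:355,190:340],None,fx=4,fy=4,interpolation=cv2.INTER_CUBIC)
cv2.imwrite('pics/s3.png',a)
```

```text
[0.45766675 0.20026166 0.06838642] [ 0.71586183 -0.479212   -1.50883505]
```

View pics/s3.png

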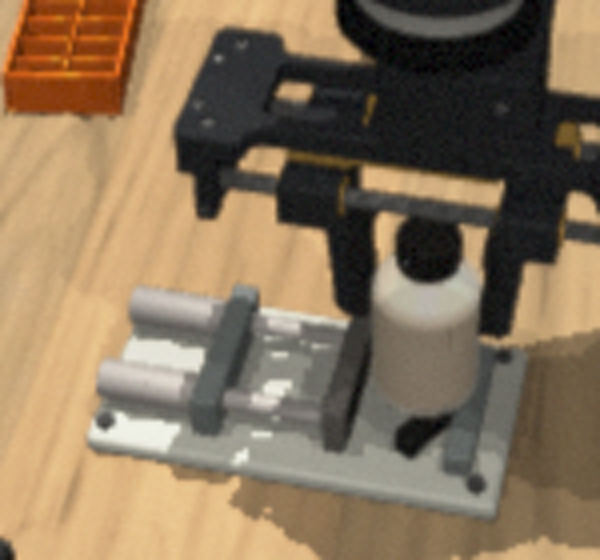

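The side crop shows the bottle clear of the stop, bottom at about crop (425,405), just on the stop side of the gate at (345,385). Now I'll press the gate.

>>> {"fn": "servo_tool", "kwargs": {
  "commands": [
    [0,[0.006,-0.0005,-0.002],[0,0,0]],
    [0,[0.008,-0.0005,0],[0,0,0]],
    [0,[0.008,-0.0005,0],[0,0,0]],
    [0,[0.008,-0.0005,0],[0,0,0]],
    [0,[0.002,0,0],[0,0,0]]
  ]
}}

```text
clock: 5.6
position: [0.4891, 0.1984, 0.0657]
orientation: [[0.997, -0.074, -0.001], [-0.074, -0.997, -0.0], [-0.001, 0.0, -1.0]]
wrist_force: [-5.4, -0.4, 2.9]
gripper_width: 0.0453
```

>>> {"fn": "servo_tool", "kwargs": {
  "commands": [
    [0,[0.0,0,0],[0,0,0]],
    [0,[0,0,0],[0,0,0]]
  ]
}}

```text
clock: 5.8
position: [0.4881, 0.1985, 0.0656]
orientation: [[0.997, -0.074, -0.002], [-0.074, -0.997, -0.001], [-0.002, 0.001, -1.0]]
wrist_force: [-5.8, 0.2, 2.7]
gripper_width: 0.0457
```

Run:
```python
from h import *
s=bot.camera('side');print(bot.state()['position'],bot.state()['wrist_force'])
a=cv2.resize(s[215:355,190:340],None,fx=4,fy=4,interpolation=cv2.INTER_CUBIC)
cv2.imwrite('pics/s4.png',a)
```

```text
[0.48805586 0.19844755 0.06562326] [-5.38545897  0.51054608  2.03670077]
```

View pics/s4.png

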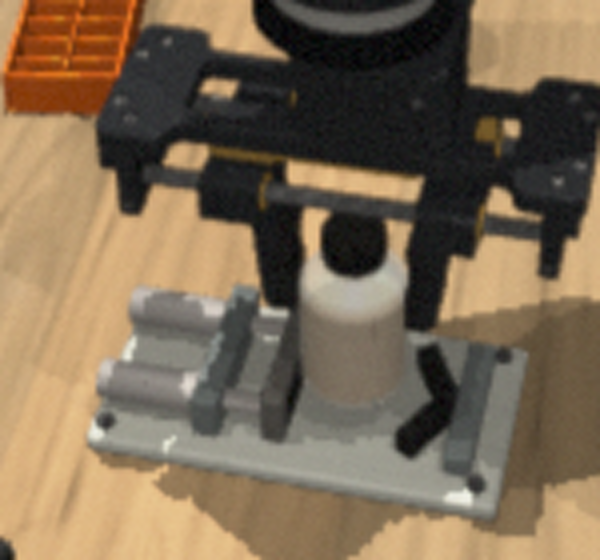

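The gate is pressed back (now at crop (280,400)), and the 5.5 N reading implies about 26 mm. The bottle is clear of the V stop, so I'll lower it.

>>> {"fn": "servo_tool", "kwargs": {
  "commands": [
    [0,[0,0,-0.005],[0,0,0]],
    [0,[0,0,-0.005],[0,0,0]],
    [0,[0,0,-0.003],[0,0,0]],
    [0,[0,0,0],[0,0,0]],
    [0,[0,0,0],[0,0,0]]
  ]
}}

```text
clock: 6.35
position: [0.4875, 0.1986, 0.0521]
orientation: [[0.997, -0.073, -0.003], [-0.073, -0.997, -0.001], [-0.003, 0.001, -1.0]]
wrist_force: [-5.5, 0.8, -2.7]
gripper_width: 0.0453
```

>>> {"fn": "servo_tool", "kwargs": {
  "commands": [
    [0,[0,0,-0.002],[0,0,0]],
    [0,[0,0,0],[0,0,0]],
    [0,[0,0,0],[0,0,0]]
  ]
}}

```text
clock: 6.65
position: [0.4878, 0.1986, 0.0509]
orientation: [[0.997, -0.073, -0.002], [-0.073, -0.997, -0.001], [-0.002, 0.001, -1.0]]
wrist_force: [-6.3, 0.6, 6.8]
gripper_width: 0.0455
```

Contact with the floor (Fz +6.8 N at the expected height), so I'll release and rise.

>>> {"fn": "servo_tool", "kwargs": {
  "commands": [
    [1,[0,0,0],[0,0,0]],
    [1,[0,0,0],[0,0,0]],
    [1,[0,0,0],[0,0,0]],
    [1,[0,0,0],[0,0,0]],
    [1,[0,0,0],[0,0,0]]
  ]
}}

```text
clock: 7.15
position: [0.4902, 0.1988, 0.0508]
orientation: [[0.997, -0.074, 0.002], [-0.074, -0.997, 0.0], [0.002, -0.001, -1.0]]
wrist_force: [0.0, 0.4, -0.3]
gripper_width: 0.0833
```

>>> {"fn": "servo_tool", "kwargs": {
  "commands": [
    [1,[-0.004,0,0],[0,0,0]],
    [1,[-0.004,0,0],[0,0,0]],
    [1,[0,0,0],[0,0,0]],
    [1,[0,0,0],[0,0,0]]
  ]
}}

```text
clock: 7.55
position: [0.4809, 0.1988, 0.0508]
orientation: [[0.997, -0.073, 0.0], [-0.073, -0.997, -0.0], [0.0, 0.0, -1.0]]
wrist_force: [0.4, 0.5, 0.1]
gripper_width: 0.088
```

>>> {"fn": "servo_tool", "kwargs": {
  "commands": [
    [1,[0,0,0.02],[0,0,0]],
    [1,[0,0,0.03],[0,0,0]],
    [1,[0,0,0.05],[0,0,0]],
    [1,[0,0,0.05],[0,0,0]],
    [1,[0,0,0],[0,0,0]]
  ]
}}

```text
clock: 8.05
position: [0.4844, 0.2009, 0.2066]
orientation: [[0.997, -0.074, 0.011], [-0.074, -0.997, 0.006], [0.01, -0.007, -1.0]]
wrist_force: [0.4, -0.0, -0.4]
gripper_width: 0.0882
```

Run:
```python
from h import *
s=bot.camera('side');w,p,R=wcam();print(bot.state()['clock'],p,bot.state()['wrist_force'],bot.state()['gripper_width'])
a=cv2.resize(s[215:355,190:340],None,fx=3,fy=3,interpolation=cv2.INTER_CUBIC)
b=cv2.resize(w,(375,281));o=np.zeros((420,830,3),np.uint8);o[:,:450]=a;o[:281,455:]=b
cv2.imwrite('pics/s5.png',o)
# expected side projections if bottle at seat: axis top & bottom of cap / body bottom
S=np.array([.4795,.1995])
for z in(.01,.08,.095):
    print(z,(np.array(proj('side',[*S,z]))-[190,215])*3)
m=np.zeros(s.shape[:2],np.uint8);m[215:330,230:330]=(s.max(2)<45)[215:330,230:330]*255
for k in cv2.findContours(m,0,2)[0]:
    if cv2.contourArea(k)>60: x,y,ww,h=cv2.boundingRect(k);print((x,y,ww,h),((x-190)*3,(y-215)*3))
```

```text
8.15 [0.48300806 0.19975363 0.20385732] [ 0.05136005 -0.41645609  0.20878413] 0.0880054741020126
0.01 [278.69727533 296.37953928]
0.08 [279.76959032 209.44560629]
0.095 [280.01421329 189.61371255]
(289, 302, 15, 27) (297, 261)
(277, 276, 15, 15) (261, 183)
(310, 215, 12, 18) (360, 0)
```

View pics/s5.png

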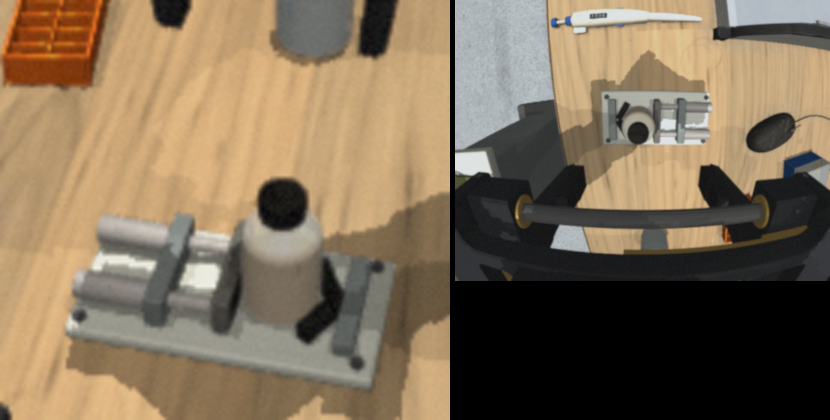

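The bottle stands upright between the closed gate and the V stop. Its cap is at crop (283,205), and (280,200) would be expected at the seat, so it is within about 2–3 mm. The gripper is clear.

```bash
python3 -c "
from bench import bot
print(bot.hand_in())"
```

```text
the job is handed in; nothing more can be done
None
```

The smallest bottle is in the clamp, upright on the base, with the gate closed on it against the V stop. I handed the job in at about 8.2 s; hand-in gives no verdict.

- **Pick:** I gripped the small grey bottle (black cap) about 59 mm up, found at (0.453, -0.354). The top and wrist views agreed to about 2 mm. The side view alone read 6–8 mm different in y, so I did not use it.
- **Load:** I turned the gripper so the fingers closed along the gate's travel and lowered the bottle on the stop side. I then pressed the gate back with the bottom about 16 mm above the clamp floor. The 5.5 N push implies about 26 mm of gate travel. I lowered the bottle until it touched the floor, at +6.8 N and the expected height, then let go.
- **Last checks:** In the last side view the cap was within about 2–3 mm of where it should be at the seat. The gripper was 150 mm up, fully open, and felt no force.
- **Not measured:** I did not measure the final gate opening, only saw the gate against the bottle. I also took no final picture covering the other two bottles. The carry passed about 40 mm above the tall bottle and higher over the medium one, with no contact force in the readings.

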